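# Lock the pressure cell's collar and reset its stop button

### The arm

A 7-joint arm with a two-finger parallel gripper is mounted at the origin on the work surface. World frame = base frame: x ahead of the robot, y to its left, z up, the work surface at z = 0. Lengths are in mm, angles in rad, forces in N, time in s.
With the tool pointing down it reaches from about 400 to 900 mm from the base axis. Payload 5.6 kg.
Tool frame: the origin (TCP) lies midway between the tips of the shut fingers; the grasp point (between the pads) lies 19 mm behind it; z points along the fingers, y is the line along which they close (so a half turn about z gives the same grasp; the last joint's range is limited). The gripper opens to 92 mm and grips with 3 to 60 N. Pads are 20 mm wide; open, the fingers measure 128 mm over their backs; the gripper's body (75 mm by 189 mm) begins 69 mm behind the grasp point.
Start: joints at [1.15, 0.468, -0.012, 1.603, 0.006, 1.071, -0.056], TCP at [239.729, -604.185, 191.992] pointing down, gripper open.
Joint ranges: [-2.53, 2.53], [-0.31, 2.02], [-1.57, 1.55], [0.28, 2.44], [-1.29, 4.43], [0.15, 1.84], [-2.92, 2.92]. Speed limits (rad/s): [2.57, 2.57, 3.14, 3.14, 3.14, 3.14, 3.14].

### API

Orientations are given as a rotation vector (axis times angle).
In Python, from cell import robot, grip, kin, viewer gives the robot as it stands. Calls block until the motion is done:
- robot.movep(position, orientation): joint-space move of the TCP to a pose.
- robot.servo_line(position, feed=150, rotation=None): straight line of the TCP; rotation=None keeps the orientation; feed is the mean speed in mm/s.
- robot.goto_joints(angles): joint-space move.
- grip(opening, newtons=None): opening from 0.0 (shut) to 1.0 (fully open); newtons is the grip in N (None keeps the last); returns when the fingers have stopped.
- robot.hold(seconds).
- kin.ik(position, orientation): joint angles nearest the present ones, or None.
- robot.observe(): the state.
- viewer.read_camera(name): name is "scene" or "top"; returns the picture (400x640x3 uint8, red, green, blue); there is no depth.
- viewer.camera_info(name): a dict with "camera_matrix" (3x3 intrinsics, pixels), "R" (3x3) and "t" (3): a world point X has camera coordinates R X + t. Camera axes: x right, y down, z forward; pixel columns grow to the right and rows downward; lengths in mm; the calibration is good to about 2 mm. A picture is of the moment at which its call begins. camera_info takes no time and is no camera call.
A pose or a line that the arm cannot do raises robot.IKError and nothing moves.
- robot.job_done(): hands the job in; it is judged then, once.
Trained networks look in the newest picture that a camera, given by its name, has taken for a name from the list of things; names that differ only in an ending like _2 or _b are one class to them, and where a whole thing is asked for, a point or a joint stands for the part that bears it (a point fixed in the world has none). Each returns a list of dicts, best first, with "confidence" (0 to 1); they miss things now and then, are a little off and sometimes report something else, mostly with a low value. They report only what shows in the picture. A call takes as long as a camera call. They do not tell look-alikes from the thing itself.
- viewer.silhouettes(name, camera): "mask" (400x640 bool, what is visible of it).
- viewer.pinpoint(name, camera): "at" ([x, y, z] in mm, in the coordinates of the camera as it stood for that picture, good to about 4 mm: a listed point, or the origin of a listed thing).
The state is a dict: "t": time; "joints": joint angles; "joint_velocities": joint speeds; "joint_torque": joint torques, N m; "tcp_pos": TCP position; "tcp_rot": TCP orientation; "contact_force": force on the tool from outside, world axes, zero at the start; "wrist_torque": the same for the moment, N m; "grip_width": opening from 0.0 (shut) to 1.0 (fully open); "grip_force": force on a finger pad.
Only numpy, scipy, OpenCV 4.12 (cv2) and the standard library are available. Lean on these libraries where they do the work, as an engineer would, in place of code of your own. Each camera call takes 0.05 s, during which the arm holds its last target. There are 200 camera calls.

### The job

Make the pressure test cell ready to run: first press the red mushroom stop button fully down and let it spring back, while the collar is still open. Then push the cell's lock collar round clockwise until the yellow handle stands over the red locked mark, and push it firmly home against its stop without ramming it. Only then turn the red stop head clockwise until its white line points to the green mark, and leave the bottle, beaker and wrench where they are.

Things in the scene. Friction and masses are not known exactly. Their poses are not given: they have to be found in the camera images.
- cell: Fixed pressure test cell; origin: middle of the underside of its cream base plate (200 x 320 x 12 mm), z up, front = its own -x side. Upright steel cylinder on the origin's axis, 136 mm across, 154 mm flange up to z = 112 mm; above the collar a 112 mm lid, top at z = 158 mm. Shared by a bridge frame (point bridge) and the lock collar.
- bridge (a point): Middle of the underside of the cell's fixed crossbar, 270 mm above the bench. The crossbar (24 mm wide, 22 mm high) runs along the cell's y between two 24 mm posts at y = -145 and +145 mm; gauges on it reach 345 mm, an 18 mm pipe runs down to the lid. A gripper has room in front and behind, not past the posts: push one handle part of the way, then the next.
- lock_collar (a joint): Clockwise angle (rad, seen from above) of the captive collar about the cell's axis: 0 = open, 2.1 = hard stop at the locked mark; starts at 0 to 0.35. Drags about 6 N at a handle, stays where left. Home: within 0.05 rad of the stop, after a firm push of 15 to 25 N there; over 40 N is ramming. Dark steel ring, 144 mm across, z = 114 to 140 mm.
- index_handle (a point): Top face of the yellow handle, 100 mm from the collar's axis, 142 mm above the bench; at joint 0 it points to the cell's front. The collar has four such radial handles 90 degrees apart (one yellow, three black), each 18 mm wide, z = 114 to 142 mm, from 68 to 118 mm off the axis.
- collar_axis (a point): Point on the collar's axis, 128 mm above the bench (mid-height of the handles).
- locked_mark (a point): Top of the red locked mark, a fixed 14 mm wide tab that stands out from the flange below the handles: 124 mm from the axis, 110 mm above the bench, 120 degrees clockwise from the cell's front.
- stop_box: Fixed yellow stop station, 120 x 120 x 65 mm, origin at the middle of its underside. A green mark lies on its top, 68.8 degrees clockwise from its own -x direction.
- stop_press (a joint): How far the mushroom is pressed down (m): 0 = up, 0.008 = fully down; springs back when let go (about 3 to 5 N).
- stop_head (a joint): Turn (rad) of the red mushroom head, clockwise seen from above; starts between 0 and 0.15, stop at 1.2, where its white line points to the green mark; more than 1.0 counts as reset. It stays where it is left.
- stop_top (a point): Middle of the top of the red mushroom head, 116 mm above the bench when up. The head is round, 54 mm across and 28 mm high (z = 88 to 116 mm), on a thinner stem; grip it across its diameter.
- amber_bottle: Loose amber bottle, 56 mm across, 120 mm high, origin under its middle; behind the cell. Leave alone.
- beaker: Loose glass beaker, 64 mm across, 85 mm high, origin under its middle; behind the stop station. Leave alone.
- wrench: Loose steel wrench, 180 mm long, lying flat in front of the cell. Leave alone.
Things that resemble listed ones, but are neither listed nor needed, are in the scene too. There is more than one size of the stop_box; the job needs the largest.

How it is judged:
By the outcome, as a careful person would: the job done as asked, in the order asked, and still so for the second after the job is handed in, with the robot touching nothing.
It also fails if it takes over 72 s, if anything falls off the work surface, if the arm or the gripper's body presses on something with over 40 N, if the wrist force passes 120 N, or if a joint passes its speed limit or range.

## Working session

There is one attempt and no reset: what is moved stays moved. The work goes in short steps, each a Python script; the robot and the scene stay as the last script left them, time stands still between calls to the robot, and variables do not carry over. Pictures are saved under pics/ and viewed, at most 10 in all, crops included, and the job is handed in when it is done.

```bash
mkdir -p pics; ls
cat > h.py <<'E'
import numpy as np, cv2
from cell import robot, grip, kin, viewer
def cam(n):
    i=viewer.camera_info(n); return np.array(i["camera_matrix"]),np.array(i["R"]),np.array(i["t"])
def world(at,n):
    K,R,t=cam(n); return R.T@(np.array(at)-t)
def pix(X,n):
    K,R,t=cam(n); p=K@(R@np.array(X)+t); return p[:2]/p[2]
def ray(uv,n,z):
    K,R,t=cam(n); d=R.T@np.linalg.solve(K,[uv[0],uv[1],1]); c=-R.T@t; return c+d*(z-c[2])/d[2]
def snap(n,f):
    im=viewer.read_camera(n); cv2.imwrite(f"pics/{f}.png",im[:,:,::-1]); return im
E
python3 - <<'E'
from h import *
np.set_printoptions(precision=1,suppress=True)
a=snap("scene","s0");b=snap("top","t0")
for c in("scene","top"):
  for n in("cell","bridge","index_handle","collar_axis","locked_mark","stop_box","stop_top","amber_bottle","beaker","wrench"):
    for d in viewer.pinpoint(n,c)[:4]:
      w=world(d["at"],c); print(c,n,round(d["confidence"],2),w,pix(w,c))
print(robot.observe()["t"], robot.observe()["tcp_rot"],robot.observe()["contact_force"])
E
```

```text
pics
scene cell 0.76 [571.9 173.1   1.7] [376.3 210.9]
scene bridge 0.85 [571.5 167.5 267.9] [384.  127.3]
scene index_handle 0.58 [478.6 190.3 143.2] [359.3 152. ]
scene index_handle 0.19 [569.  166.  268.4] [382.8 126.9]
scene collar_axis 0.84 [575.4 170.4 127.5] [380.7 175.3]
scene locked_mark 0.85 [626.5 282.  108.4] [422.2 172.9]
scene stop_box 0.94 [ 597.6 -189.1   -1. ] [278.9 286.3]
scene stop_box 0.75 [ 685.  -365.6    5.2] [235. 358.]
scene stop_box 0.7 [ 440.4 -259.7   -2.7] [216.4 264.3]
scene stop_box 0.61 [747.7 183.5  -0.3] [430.  243.1]
scene stop_top 0.9 [ 684.6 -363.5   76.1] [230.8 337.1]
scene stop_top 0.75 [ 600.7 -188.6  114.3] [276.5 252.5]
scene stop_top 0.49 [ 444.5 -260.2   75.3] [211.8 242.7]
scene amber_bottle 0.71 [749.7 184.5  -0.3] [430.8 243.3]
scene beaker 0.95 [ 724.6 -198.4   -2. ] [312.  323.9]
scene beaker 0.33 [575.5 171.7 129. ] [381.1 174.7]
scene wrench 0.59 [421.7 144.    3.1] [331.7 190.1]
top cell 0.79 [575.2 171.1  -2.8] [260.  210.7]
top bridge 0.92 [571.6 170.3 265.8] [239.  199.5]
top bridge 0.18 [474.8 191.8 140.6] [241.5 241.7]
top index_handle 0.63 [473.9 189.8 142. ] [242.1 242. ]
top collar_axis 0.93 [568.9 169.  125.4] [251.9 207.7]
top locked_mark 0.95 [627.9 281.  107.9] [214.6 188.4]
top locked_mark 0.17 [473.4 194.1 142.7] [240.4 242.2]
top stop_box 0.91 [ 596.6 -192.    -6.5] [376.3 202.7]
top stop_box 0.81 [ 437.6 -257.5    0.9] [399.8 254.1]
top stop_box 0.69 [ 681.7 -367.5   -0.2] [431.7 174.9]
top stop_top 0.72 [ 603.2 -192.8  111.1] [381.2 194.8]
top stop_top 0.7 [ 442.2 -261.4   76.2] [405.7 252.5]
top stop_top 0.5 [ 683.3 -366.5   74.1] [437.9 169.2]
top amber_bottle 0.8 [744.2 181.3  -1.8] [257.8 158. ]
top beaker 0.9 [ 722.6 -201.1   -3.2] [378.1 163.1]
top wrench 0.76 [416.8 147.    1.2] [266.7 262.2]
1.1 [ 3.1  0.6 -0. ] [0.9 1.2 0.5]
```

Run:
```python
import cv2,numpy as np
a=cv2.imread("pics/s0.png");b=cv2.imread("pics/t0.png")
A=cv2.resize(a[90:390,170:490],None,fx=1.25,fy=1.25,interpolation=2)[:,:400]
x=cv2.resize(a[110:260,300:460],(400,375));
z=cv2.resize(b[130:280,190:470],(800,428))[:,:]
cv2.imwrite("pics/c0.png",cv2.resize(np.hstack([A,x]),(800,375)))
cv2.imwrite("pics/c1.png",z)
```

```text
(no output)
```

View pics/c0.png

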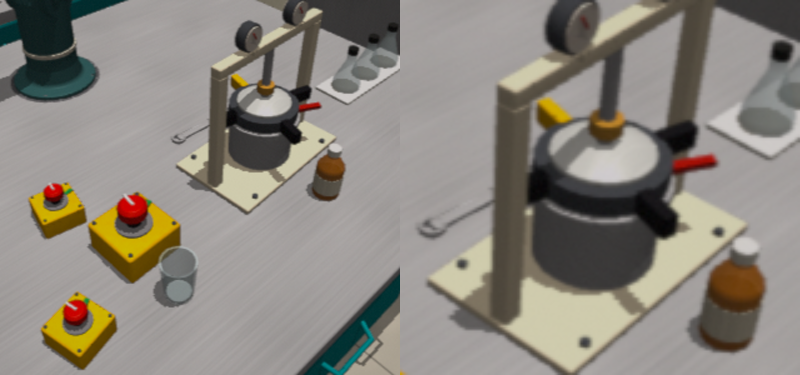

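View pics/c1.png

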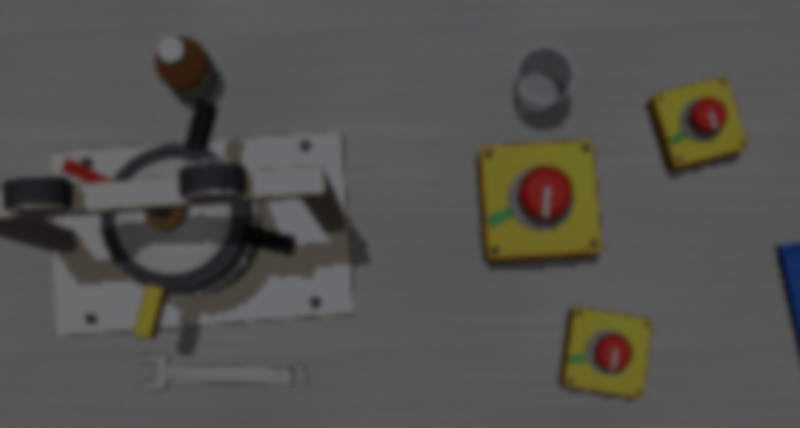

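Three stop stations appear in the scene picture: (279,286), (216,264) and (235,358). The one at (279,286) is clearly the largest, and its top measures z≈114, against 75 for the others, so I choose it. The yellow handle is at scene (359,152) and the red mark at (422,173). The axis and mark give a cell yaw of about 3.7°, and the joint is at about 0.27 rad. First step: press the button.

```bash
cat >> h.py <<'E'
from scipy.spatial.transform import Rotation as Ro
YAW=np.deg2rad(3.7); AX=np.array([572.,169.8])
def down(a): return (Ro.from_euler('z',a)*Ro.from_euler('x',np.pi)).as_rotvec()
def F(): return np.array(robot.observe()["contact_force"])
def T(): return robot.observe()["t"]
def c2w(x,y):  # cell frame to world
    return AX+Ro.from_euler('z',YAW).as_matrix()[:2,:2]@[x,y]
np.set_printoptions(precision=2,suppress=True)
E
python3 - <<'E'
from h import *
print(Ro.from_rotvec(robot.observe()["tcp_rot"]).as_matrix())
for p,a in [((602,-190.5,150),YAW),((602,-190.5,84),.6),((602,-190.5,84),-.6),((602,-190.5,84),-.7),((*c2w(-119,-10),122),YAW),((*c2w(-60,70),122),YAW)]:
    print(p,a,kin.ik(p,down(a)))
grip(0.0,20)
robot.movep((602,-190.5,150),down(YAW)); print(T(),F())
t0=T(); robot.servo_line((602,-190.5,118),60); print(T()-t0,F())
z=118
while z>100:
    z-=1; t0=T(); robot.servo_line((602,-190.5,z),30); f=F(); print(z,T()-t0,f,robot.observe()["tcp_pos"][2])
    if f[2]>12: break
robot.hold(.1); print(F())
robot.servo_line((602,-190.5,170),120); print(T(),F())
E
```

```text
[[ 0.93  0.37 -0.  ]
 [ 0.37 -0.93 -0.  ]
 [-0.   -0.   -1.  ]]
(602, -190.5, 150) 0.0645771823237902 [ 0.38  0.49 -0.17  1.68  0.09  0.98 -1.33]
(602, -190.5, 84) 0.6 [ 0.43  0.58 -0.24  1.72  0.17  0.87 -0.86]
(602, -190.5, 84) -0.6 [ 0.25  0.56  0.01  1.73 -0.01  0.85 -1.91]
(602, -190.5, 84) -0.7 [ 0.23  0.56  0.03  1.74 -0.02  0.85 -2.  ]
(np.float64(453.8933645081403), np.float64(152.14149913517622), 122) 0.0645771823237902 [ 0.24  0.38 -0.75  2.04  0.35  0.85 -2.21]
(np.float64(507.6078013259622), np.float64(235.78215478387506), 122) 0.0645771823237902 [ 0.08  0.52 -0.74  1.85  0.43  0.93 -2.37]
4.4417 [ 0.03 -1.27  0.04]
0.6833 [ 0.27 -0.27  0.41]
117 0.25 [-0.76  0.28 -0.23] 117.28968122671554
116 0.25 [-0.68  0.29 -0.46] 116.00582172948803
115 0.25 [ 0.48  0.17 -0.16] 114.91993526894134
114 0.25 [ 0.35 -0.42  1.15] 113.9056811368791
113 0.25 [ 0.24  0.56 -1.11] 112.89186872049747
112 0.25 [ 0.31 -0.42 -0.  ] 111.92924254469911
111 0.25 [ 0.02 -0.29  0.02] 110.93162798414747
110 0.25 [ 0.41  0.55 -0.22] 109.91228402777303
109 0.25 [-0.07  0.55  0.46] 108.92058796116707
108 0.25 [-0.23 -0.19  0.32] 107.93650343185764
107 0.25 [-0.52 -0.61  0.51] 106.91709903966844
106 0.25 [-0.35 -0.21  0.48] 105.92023144468446
105 0.25 [ 0.42 -0.43 -1.02] 104.92669209488999
104 0.25 [-0.72 -0.18 -0.02] 103.92272764431618
103 0.25 [ 0.09  0.4  -0.35] 102.92540222374447
102 0.25 [ 0.11  0.36 -0.32] 101.90027486424793
101 0.25 [-0.04 -0.15 -0.53] 100.9052713826238
100 0.25 [0.09 0.16 0.62] 99.89470729983617
[-0.24  0.22  0.28]
10.4583 [-0.56  0.34 -1.16]
```

Run:
```python
from h import *
o=robot.observe(); print(o["grip_width"],o["tcp_pos"],o["t"])
a=snap("scene","s1");b=snap("top","t1")
for c in("scene","top"):
    for d in viewer.pinpoint("stop_top",c)[:3]: print(c,d["confidence"],world(d["at"],c))
    print(pix(o["tcp_pos"],c))
A=cv2.resize(a[170:320,190:390],(400,300));B=cv2.resize(b[110:260,300:500],(400,300))
cv2.imwrite("pics/c2.png",np.hstack([A,B])[:,:,::-1])
```

```text
0.005977208336698248 [ 601.5  -190.39  169.46] 10.4583
scene 0.9 [ 600.57 -191.99  111.97]
scene 0.78 [ 442.68 -261.14   77.23]
scene 0.67 [ 684.44 -363.79   79.54]
[274.18 234.56]
top 0.4 [ 602.41 -191.06  113.79]
[383.08 192.05]
```

View pics/c2.png

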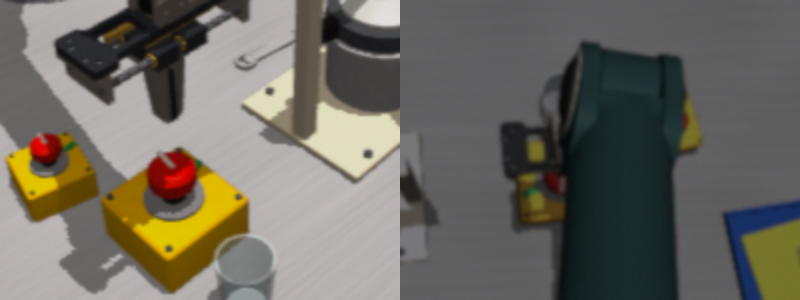

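Picture: the tips are at scene (275,230), straight above the red head at (276,257), so they are aligned. The force stayed flat all the way to z=100, though. I'll go down again, looking and also reading joint torques.

Run:
```python
from h import *
def st(): 
    o=robot.observe(); return o["tcp_pos"],o["contact_force"],o["wrist_torque"],o["joint_torque"]
print(*st()); 
robot.servo_line((602,-190.5,125),120); print(*st())
for z in(112,104,100):
    robot.servo_line((602,-190.5,z),40); robot.hold(.1); print(*st())
a=snap("scene","s2")
for d in viewer.pinpoint("stop_top","scene")[:3]: print(d["confidence"],world(d["at"],"scene"))
print(pix((602,-190.5,100),"scene"),pix((602,-190.5,108),"scene"),T())
cv2.imwrite("pics/c3.png",cv2.resize(a[190:310,220:340],(600,600),interpolation=2)[:,:,::-1])
```

```text
[ 601.43 -190.36  168.95] [ 0.29 -0.22  0.26] [-0.01 -0.    0.02] [  0.01 -51.18  -1.94 -23.65  -0.02  -0.06  -0.  ]
[ 602.1  -190.45  124.86] [-0.62 -0.84 -0.94] [ 0.03 -0.1   0.  ] [  0.02 -51.21  -1.97 -21.62  -0.01  -0.05  -0.  ]
[ 602.17 -190.51  112.18] [-0.19 -0.58  0.34] [0.01 0.02 0.01] [  0.   -52.54  -2.06 -21.82  -0.02  -0.07   0.  ]
[ 602.02 -190.49  103.96] [ 1.08 -0.18 -0.74] [ 0.   -0.01  0.05] [  0.   -52.79  -2.08 -21.55  -0.01  -0.06   0.  ]
[ 601.99 -190.49   99.95] [ 1.02 -0.26 -0.54] [ 0.02 -0.   -0.01] [  0.   -52.98  -2.09 -21.45  -0.01  -0.07  -0.  ]
0.86 [ 600.31 -189.87  115.58]
0.63 [ 685.98 -365.85   77.48]
0.56 [ 443.15 -259.54   76.09]
[276.6  257.86] [276.35 255.31] 12.6583
```

View pics/c3.png

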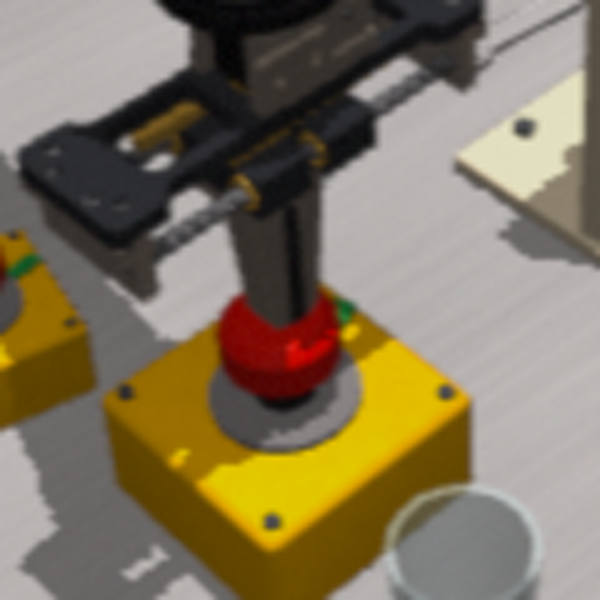

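The tip at scene (277,255) looks level with the head's top and isn't below it, so the real tips sit higher than reported. I'll continue down guarded by force, which will also measure the offset.

Run:
```python
from h import *
z=100
while z>78:
    z-=1; robot.servo_line((602,-190.5,z),30); f=F(); print(z,f,robot.observe()["tcp_pos"][2])
    if f[2]>11: break
robot.hold(.1); print(F(),robot.observe()["wrist_torque"])
a=snap("scene","s3")
```

```text
99 [ 0.29 -0.14 -0.5 ] 98.97631283039051
98 [-0.41 -0.13 -0.09] 97.91294534901235
97 [-0.47  0.    0.17] 96.88764152913937
96 [-0.67 -0.69  0.39] 95.91056255684532
95 [-1.06 -0.04 -0.56] 94.92011104198295
94 [-0.56 -0.6  -0.11] 93.96902470597516
93 [-0.33  0.87  3.14] 93.28483781491131
92 [-1.27  0.74  4.01] 92.11273994098265
91 [-0.68  0.1   3.98] 91.01970805507223
90 [-0.08  0.61  3.19] 90.03052799635796
89 [-1.21 -0.17  3.64] 89.01249089752928
88 [-0.08  0.62  3.13] 88.03706079800297
87 [-0.89  0.99  3.33] 87.02041510798465
86 [-0.77  0.65  5.75] 86.03148649973296
85 [-1.56  0.52  7.95] 85.78209716754282
84 [-3.16  0.97 14.35] 85.66869407171082
[-3.36  0.92 13.42] [0.29 0.97 0.02]
```

Contact began at reported z≈93.7 and the button bottomed at 85.7. That's the full 8 mm at 3–4 N, then 14 N on the end stop. The tips are therefore 22 mm above the reported TCP, and I'll command z − 22 from here. Release, then the first collar push with the yellow handle.

```bash
cat >> h.py <<'E'
DZ=-22; ZP=122+DZ
def centre(phi,R=106,gap=0):
    s,c=np.sin(phi),np.cos(phi)
    C=np.array([-R*c,R*s])-(9+gap)*np.array([s,c])
    return C-[10*np.clip(phi/.2,-1,1),18]
def ft(phi):  # force of the tool on the handle along the push direction
    f=np.mean([F() for _ in range(1)],0); n=Ro.from_euler('z',YAW).as_matrix()[:2,:2]@[np.sin(phi),np.cos(phi)]
    return -f[:2]@n
def go(xy,z,feed): robot.servo_line((*c2w(*xy),z),feed)
E
python3 - <<'E'
from h import *
robot.servo_line((602,-190.5,180),150)
robot.servo_line((450,-60,190),250)
p=centre(.27,gap=0)-[0,14]; print(p)
go(p,190,250); go(p,ZP,120); print(T(),F())
phi=.15
while phi<1.0:
    phi+=.085; t0=T(); go(centre(phi),ZP,60); f=ft(phi); print(round(phi,3),f,F(),T()-t0)
    if f>25: print("STOP"); break
o=robot.observe(); print(o["tcp_pos"],o["t"])
a=snap("scene","s4"); b=snap("top","t4")
for c in("scene","top"):
    for d in viewer.pinpoint("index_handle",c)[:2]:
        w=world(d["at"],c); v=w[:2]-AX; print(c,d["confidence"],w,np.hypot(*v),np.pi+YAW-np.arctan2(v[1],v[0]))
cv2.imwrite("pics/c4.png",cv2.resize(a[90:240,280:480],(800,600),interpolation=2)[:,:,::-1])
E
```

```text
[-114.56  -12.4 ]
20.4417 [ 0.7   0.06 -0.16]
0.235 0.22392756461202964 [ 0.59 -0.33 -0.4 ] 0.3249999999999993
0.32 1.0325180304229005 [ 0.09 -1.09  0.09] 0.3000000000000007
0.405 2.956858236083658 [-0.31 -3.03  0.39] 0.3000000000000007
0.49 3.0448565995451173 [-2.31 -2.3  -0.02] 0.29999999999999716
0.575 2.632565366022269 [-3.64 -0.98  0.2 ] 0.3000000000000007
0.66 3.497901218981794 [-3.14 -2.1   0.84] 0.3000000000000007
0.745 3.5864276771973156 [-3.82 -1.53 -1.25] 0.3000000000000007
0.83 3.4670168643444774 [-3.67 -1.28 -0.88] 0.3000000000000007
0.915 3.1931410164416865 [-3.87 -0.43  0.28] 0.29999999999999716
1.0 5.207574301635461 [-5.13 -1.82  0.29] 0.3000000000000007
1.085 3.8016375662672215 [-4.16 -0.48 -0.21] 0.3000000000000007
[500.17 237.27 100.09] 23.7667
scene 0.63 [520.37 251.68 144.51] 96.80044966456862 1.0728430851242647
top 0.94 [514.92 251.63 140.23] 99.77034901398783 1.0262406565491435
```

View pics/c4.png

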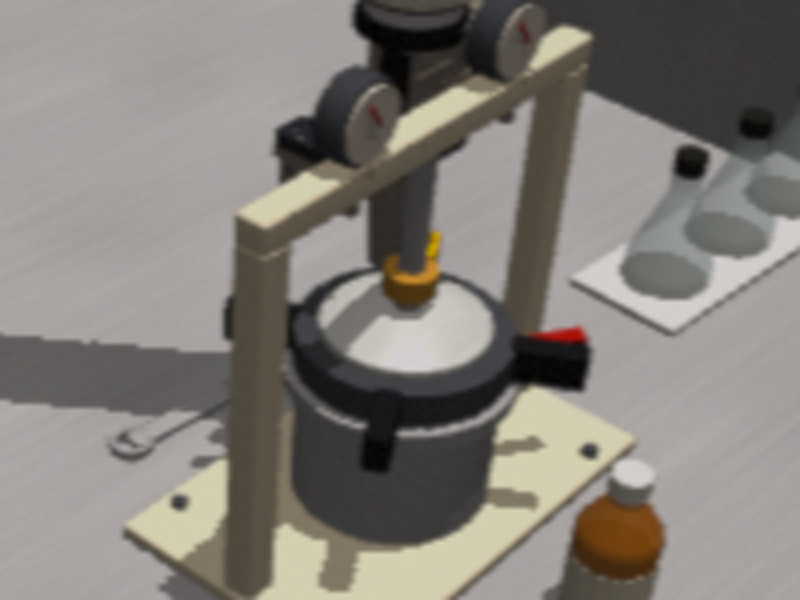

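The collar has turned: yellow is at about 1.05 rad (crop (433,245)), and the next black handle is at crop (245,318), φ≈−0.52. Second push, ending force-guarded.

Run:
```python
from h import *
p=centre(1.085)-[4,12]; go(p,ZP,80); go(p,165+DZ,150)
q=centre(-.52)-[0,16]; print(q)
go(q,165+DZ,200); go(q,ZP,120); print(T(),F())
phi=-.6
while phi<.40:
    phi+=.08; go(centre(phi),ZP,60); f=ft(phi); print(round(phi,3),round(f,2),F())
    if f>15: print("STOP"); break
# final: small tangential steps
n=np.array([np.sin(.53),np.cos(.53)]); c0=centre(phi)
for i in range(60):
    phi+=.012 if f<12 else .004
    go(centre(phi),ZP,20); robot.hold(.05); f=np.mean([ft(phi),(robot.hold(.02),ft(phi))[1]])
    print(round(phi,3),round(f,2),end="; ")
    if f>20.5 or phi>.75: break
robot.hold(.2); print(ft(phi),F(),T(),robot.observe()["tcp_pos"],centre(phi))
```

```text
[-77.52 -94.48]
26.1333 [-0.25  0.65  0.98]
-0.52 0.17 [ 0.23 -0.05  0.16]
-0.44 1.42 [ 0.96 -1.09  0.65]
-0.36 3.81 [ 1.33 -3.58  0.19]
-0.28 3.06 [ 0.06 -3.23  1.58]
-0.2 3.64 [-1.04 -4.05  0.92]
-0.12 2.17 [ 1.59 -1.91  1.39]
-0.04 2.77 [ 1.32 -2.65  0.09]
0.04 1.74 [ 1.03 -1.71  0.37]
0.12 2.46 [ 0.95 -2.51  0.44]
0.2 2.61 [ 1.94 -2.9   0.95]
0.28 3.92 [-0.1  -3.99  1.31]
0.36 3.55 [-1.56 -3.24  1.99]
0.44 3.04 [-1.98 -2.48  0.88]
0.452 4.29; 0.464 4.99; 0.476 5.24; 0.488 4.92; 0.5 5.45; 0.512 4.96; 0.524 5.21; 0.536 5.03; 0.548 5.51; 0.56 5.28; 0.572 5.36; 0.584 4.7; 0.596 6.86; 0.608 9.54; 0.62 11.89; 0.632 15.64; 0.636 16.89; 0.64 17.27; 0.644 18.71; 0.648 19.32; 0.652 20.95; 20.905926650361206 [-13.67 -16.01  15.7 ] 36.9917 [465.25 196.46  99.24] [-99.72  39.16]
```

Run:
```python
from h import *
p=centre(.63)-[8,14]; go(p,ZP,60); go(p,200,200); robot.servo_line((430,-60,200),250)
print(T(),F()); a=snap("scene","s5"); b=snap("top","t5")
for c in("scene","top"):
  for nm in("index_handle","locked_mark","collar_axis"):
    for d in viewer.pinpoint(nm,c)[:2]:
        w=world(d["at"],c); v=w[:2]-AX; print(c,nm,d["confidence"],w,np.hypot(*v),(np.pi+YAW-np.arctan2(v[1],v[0])))
A=cv2.resize(a[110:230,340:500],(400,300),interpolation=2);B=cv2.resize(b[140:260,180:340],(400,300),interpolation=2)
cv2.imwrite("pics/c5.png",np.hstack([A,np.minimum(B.astype(int)*2,255).astype('uint8')])[:,:,::-1])
```

```text
39.2417 [-0.42 -0.54 -0.51]
scene index_handle 0.97 [620.87 256.04 140.36] 99.12713249051886 2.1509398954698336
scene locked_mark 0.59 [ 598.84 -194.66   -1.04] 365.44616714014927 4.703458016407241
top index_handle 0.87 [614.72 260.14 140.92] 99.92884804201121 2.0771130353542473
top locked_mark 0.83 [629.77 279.12 106.71] 123.64858757704614 2.1214938960365197
top collar_axis 0.72 [569.72 169.12 129.5 ] 2.3829271025611316 6.058490507157305
```

View pics/c5.png

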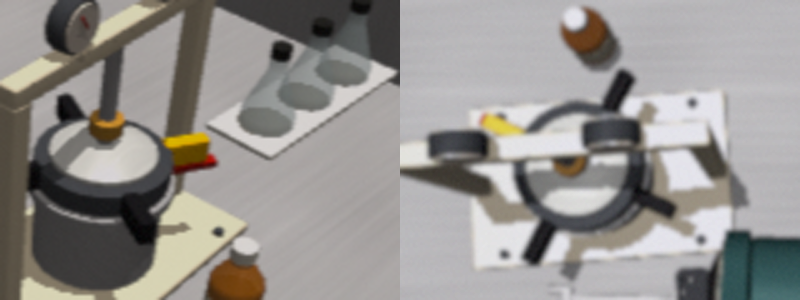

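Yellow now stands over the red mark (left half (187,150), joint ≈2.1). Next: grip and turn the stop head.

Run:
```python
from h import *
P=np.array([601.5,-190.8]); a0=.6
robot.movep((*P,190),down(a0)); grip(1.0); print(T(),F())
z=150
robot.servo_line((*P,115),150)
for z in range(108,67,-8):
    robot.servo_line((*P,z),60)
    if F()[2]>4: print("touch",z,F()); robot.servo_line((*P,z+6),60); break
print(z,T(),F())
grip(0.0,15); o=robot.observe(); print(o["grip_width"],o["grip_force"],F(),T())
a=snap("scene","s6")
q=robot.observe()["tcp_pos"]; zz=q[2]
for k in range(1,11):
    robot.servo_line((*P,zz),60,rotation=down(a0-.12*k)); o=robot.observe()
    print(k,np.array(o["wrist_torque"]),F(),o["joints"][6],round(o["t"],2))
    if abs(o["wrist_torque"][2])>.6: break
b=snap("scene","s7")
cv2.imwrite("pics/c6.png",np.hstack([cv2.resize(i[200:320,210:330],(400,400),interpolation=2) for i in(a,b)])[:,:,::-1])
```

```text
41.8833 [-0.28 -0.77  0.84]
68 44.2167 [0.44 0.41 0.18]
0.57810131752323 15.000283829293721 [-3.48  3.83  2.72] 44.8833
1 [ 0.91  0.88 -0.07] [-4.22  3.79  1.9 ] -0.9037042957824186 45.2
2 [ 0.84  0.88 -0.04] [-4.03  3.75  2.97] -1.0042924615137376 45.47
3 [ 0.84  0.87 -0.05] [-3.11  2.63  1.48] -1.1057729974627328 45.73
4 [ 0.69  0.98 -0.1 ] [-3.65  2.83  2.2 ] -1.2081172251372059 46.0
5 [ 0.37  0.94 -0.05] [-4.42  2.15  1.95] -1.310297693016488 46.27
6 [ 0.02  1.02 -0.06] [-4.25 -0.01  2.46] -1.4124182675408252 46.53
7 [-0.43  1.1  -0.07] [-4.14 -1.56  2.42] -1.5144437086993026 46.8
8 [-0.57  1.12 -0.04] [-4.85 -3.23  1.98] -1.6173672654150286 47.07
9 [-0.83  1.17  0.11] [-4.02 -3.42  2.53] -1.718820826279984 47.33
10 [-1.4   0.27  0.28] [-1.37 -6.07  0.71] -1.8202508096286547 47.6
```

View pics/c6.png

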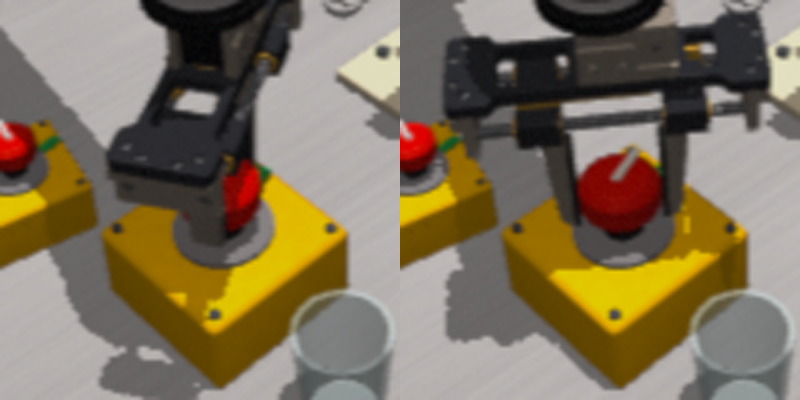

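The white line now points up-right towards the green mark (right half (628,160)), and the torque rise shows it reached the stop. Release, retreat and check.

Run:
```python
from h import *
grip(1.0); p=np.array(robot.observe()["tcp_pos"]); p[2]=190; robot.servo_line(p,120)
robot.servo_line((400,-100,230),250); print(T(),F())
a=snap("scene","s8"); b=snap("top","t8")
for nm in("amber_bottle","beaker","wrench","index_handle"):
    for d in viewer.pinpoint(nm,"top")[:1]+viewer.pinpoint(nm,"scene")[:1]: print(nm,d["confidence"],world(d["at"],"top") if 0 else d["at"])
A=cv2.resize(a[200:320,230:350],(400,400),interpolation=2);B=cv2.resize(b[160:240,340:420],(400,400),interpolation=2)
cv2.imwrite("pics/c7.png",np.hstack([A,np.minimum(B.astype(int)*2,255).astype('uint8')])[:,:,::-1])
a0=cv2.imread("pics/s0.png")[:,:,::-1]
```

```text
50.5833 [-0.46 -0.31  0.35]
amber_bottle 0.84 [-218.7, -109.7, 1202.2]
amber_bottle 0.78 [278.5, 101.5, 1084.6]
beaker 0.83 [161.3, -93.0, 1187.0]
beaker 0.79 [-23.8, 256.1, 903.4]
wrench 0.93 [-183.2, 213.5, 1143.1]
wrench 0.72 [29.9, -42.2, 1243.7]
index_handle 0.71 [-298.3, -2.8, 1037.8]
index_handle 0.58 [243.7, -102.2, 1103.9]
```

View pics/c7.png

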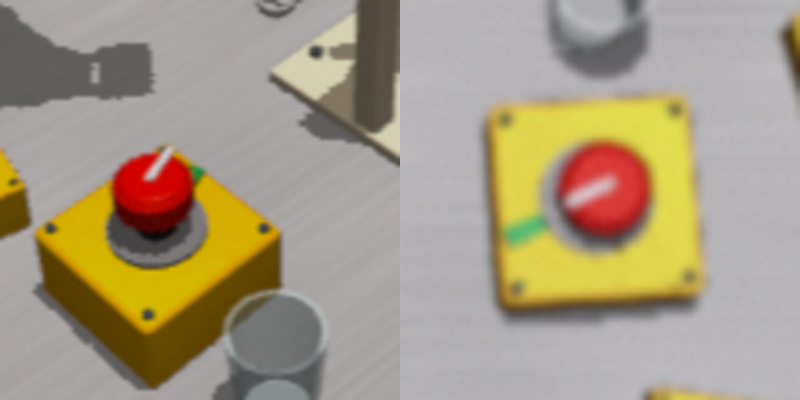

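The top view shows the white line (590,192) lined up with the green mark (525,230), and the head is up. Handing in.

```bash
python3 -c "
from h import *
print(robot.job_done())"
```

```text
the job is handed in; nothing more can be done
None
```

The job is handed in at about 51 s: stop button pressed fully and sprung back, collar pushed home with about 21 N with yellow over the red mark, then stop head turned to the green mark; bottle, beaker and wrench not touched.

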